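# Load the copying dock and hold its two-stage key at half travel

### The arm

A 7-joint arm with a two-finger parallel gripper is mounted at the origin on a cart in front of the work surface, level with it; the furniture and walls round the work are solid. World frame = base frame: x ahead of the robot, y to its left, z up, the work surface at z = 0. Lengths are in m, angles in rad, forces in N, time in s.
With the tool pointing down it reaches from about 0.4 to 0.85 m from the base axis. Payload 10.4 kg.
Tool frame: the origin (TCP) lies midway between the tips of the shut fingers; the grasp point (between the pads) lies 19 mm behind it; z points along the fingers, y is the line along which they close (so a half turn about z gives the same grasp; the last joint's range is limited). The gripper opens to 85 mm and grips with 20 to 120 N. Pads are 22 mm wide; open, the fingers measure 114 mm over their backs; the gripper's body (76 mm by 85 mm) begins 54 mm behind the grasp point. The pads swing forward as they close: fully open they stand 13 mm farther back than shut.
Start: joints at [1.212, 0.332, -0.065, 1.46, 0.022, 1.35, -0.088], TCP at [0.206, -0.59, 0.231] pointing down, gripper open.
Joint ranges: [-2.6, 2.6], [-0.5, 2.12], [-1.47, 1.34], [0.16, 2.42], [-1.27, 4.41], [0.06, 2.06], [-2.6, 2.6]. Speed limits (rad/s): [2.22, 2.22, 2.79, 2.79, 3.14, 3.14, 3.14].

### API

Orientations are given as a unit quaternion [x, y, z, w].
In Python, from workcell import get_obs, camera, camera_params, hand_in gives the robot as it stands.
- The arm moves only by the tool carry_out, never from a script. Its argument "commands" is a list that holds one entry, the list of rows, each a list of 6 numbers: the shift along the tool's x, y, z in units of 40 mm (1.0 is 40 mm), then the turn, a rotation vector about the tool's x, y, z in units of 6 degrees (1.0 is 6 degrees). In form: [[[x, y, z, ax, ay, az], ...]]. A call has 1 to 20 rows; each row shifts and turns the commanded pose from where the row before left it, along the tool's axes as they then stand; what a row does not reach is not made up. A row lasts 1/12 s, in which the tool goes at most 41.7 mm and 7.16 degrees, less where a joint would pass 70% of its speed; a pose out of reach is approached as far as the arm can. A call is refused whole if a number of a shift passes 1 or a number of a turn 1, either way. A call with a gripper value outside its range is refused whole. "hand" is the closure, from -1 (fully open) to 1 (shut), set as the call begins (left out, the last holds). The fingers move at their own pace and stop on an object; "force" is the grip in N (left out, the last holds). Time passes only in rows, so rows that do not move let the fingers close. It gives the time, the measured TCP pose, the force, the opening and the grip force at its end, in the units of the state.
- get_obs(): the state, without advancing time (a new reading comes with each control period).
- camera(name): name is "scene" or "top" or "wrist"; returns the picture (400x640x3 uint8, red, green, blue); there is no depth.
- camera_params(name): a dict with "mtx" (3x3 intrinsics, pixels), "R" (3x3) and "t" (3): a world point X has camera coordinates R X + t. Camera axes: x right, y down, z forward; pixel columns grow to the right and rows downward; lengths in m; the calibration is good to about 2 mm. A picture is of the moment at which its call begins: read the wrist's pose just before it. camera_params takes no time and is no camera call; for the wrist camera it gives the pose at the moment of the call.
- hand_in(): hands the job in; it is judged then, once.
The state is a dict: "clock": time; "joint_pos": joint angles; "joint_velocities": joint speeds; "tau": joint torques, N m; "position": TCP position; "ee_rot": TCP orientation; "ft_force": force on the tool from outside, world axes, zero at the start; "torque": the same for the moment, N m; "grip_width": opening from 0.0 (shut) to 1.0 (fully open); "grasp_force": force on a finger pad.
Only numpy, scipy, OpenCV 4.12 (cv2) and the standard library are available. Lean on these libraries where they do the work, as an engineer would, in place of code of your own. Each camera call takes 0.05 s, during which the arm holds its last target. There are 200 camera calls.

### The job

Slide the blue drive cartridge up out of the slotted rack and seat it fully in the slot of the black copying dock (either way round). Only then press the dock's round orange spring key with the gripper's fingertips to half of its 20 mm travel, so that the green band on its side stands level with the housing, and finish while still holding it there. Never push the key close to the bottom, which would wipe the drive, do not press it before the cartridge is in, leave the grey and red cartridges in the rack, and leave the mug, stapler and pink highlighter where they are.

Things in the scene. Friction and masses are not known exactly. Their poses are not given: they have to be found in the camera images.
- blue_drive_centre (a point): Blue drive cartridge, a flat upright plate 80 mm wide (its x), 8 mm thick (its y) and 100 mm tall (its z), 0.12 kg nominal; this point is its centre, 50 mm above its lower edge. At the start it stands in one of the rack's three slots, 40 mm deep in the slot, 60 mm sticking out. Which slot holds the blue one varies. The one to move.
- grey_drive_centre (a point): Grey drive cartridge, a flat upright plate 80 mm wide (its x), 8 mm thick (its y) and 100 mm tall (its z), 0.12 kg nominal; this point is its centre, 50 mm above its lower edge. At the start it stands in one of the rack's three slots, 40 mm deep in the slot, 60 mm sticking out. Stays in the rack.
- red_drive_centre (a point): Red drive cartridge, a flat upright plate 80 mm wide (its x), 8 mm thick (its y) and 100 mm tall (its z), 0.12 kg nominal; this point is its centre, 50 mm above its lower edge. At the start it stands in one of the rack's three slots, 40 mm deep in the slot, 60 mm sticking out. Stays in the rack.
- rack: White slotted rack, fixed to the desk, 110 (x) x 170 (y) x 50 (z) mm, origin at the centre of its underside. Three slots open to the top at its own y = -56, 0 and +56 mm, each 84 mm long (x), 12 mm wide (y), 40 mm deep (slot floor 10 mm above the desk), with slightly flared mouths. Rack and dock may change sides of the desk and each is turned by up to about 20 degrees.
- dock: Black copying dock, fixed to the desk, 120 (x) x 210 (y) x 50 (z) mm, origin at the centre of its underside. Slot in its +y half, orange key in its -y half, 110 mm apart.
- dock_slot (a point): Centre of the mouth of the dock's slot, in its top face inside a bright metal trim, 50 mm above the desk. The slot is 84 mm long along this point's x, 12 mm wide along its y and 40 mm deep, mouth flared by 4 mm. A seated cartridge stands on the slot floor with its centre 10 mm above this point and 60 mm sticking out.
- key_top (a point): Centre of the flat top of the dock's upright round spring key (36 mm diameter). The top moves down with the key; at rest it stands 30 mm above the dock's top face, 80 mm above the desk. Its side shows, from the top down, 16 mm orange, 8 mm green, 6 mm grey; at half travel the middle of the green band is level with the dock's top face.
- key (a joint): Travel of the orange key, m, straight down: 0 at rest, 0.010 half way, 0.020 at the bottom stop. A spring pushes it back up: 2 N to start it moving, 6 N at half travel, 10 N at the bottom. Over 0.017 wipes the drive.
- mug: White dotted mug, 82 mm across, 91 mm tall, standing at the back left of the desk; origin at the centre of its underside. Bystander.
- stapler: Black stapler, 36 x 134 x 43 mm, lying on the right of the desk; origin at the centre of its underside. Bystander.
- highlighter_pink: Pink highlighter, 18 x 122 x 18 mm, lying towards the back in the middle of the desk; origin at the centre of its underside. Bystander.
There are look-alikes about, which are no part of the job. Of the things that look like the part that bears blue_drive_centre, the largest one is meant.

How it is judged:
By the outcome, as a careful person would: the job done as asked, in the order asked, and still so for the second after the job is handed in, while the arm keeps its last pose, push and grip.
It also fails if it takes over 48 s, if anything falls off the work surface, if the arm or the gripper's body presses on something with over 40 N, if the wrist force passes 120 N, or if a joint passes its speed limit or range.

## Working session

There is one attempt and no reset: what is moved stays moved. The work goes in short steps, Python scripts to look and compute and a tool call to move; the robot and the scene stay as the last step left them, time stands still between calls to the robot, and variables do not carry over. Pictures are saved under pics/ and viewed, at most 10 in all, crops included, and the job is handed in when it is done.

Besides the shell and the picture viewer there is one more tool, called after ">>>" in YAML: its name, and indented under it one key for each argument. carry_out: Moves the arm, as the interface text tells. Its arguments: {"type":"object","properties":{"commands":{"type":"array"},"hand":{"type":"number"},"force":{"type":"number"}},"required":["commands"]}

```bash
mkdir -p pics; ls; python3 - <<'E'
from workcell import *
import cv2,numpy as np
o=get_obs();print({k:np.round(v,3).tolist() for k,v in o.items()})
for n in("top","scene"):
    cv2.imwrite(f"pics/{n}0.png",camera(n)[:,:,::-1]);p=camera_params(n);print(n,[np.round(p[k],3).tolist() for k in("mtx","R","t")])
E
```

```text
pics
{'clock': 0.0, 'joint_pos': [1.212, 0.333, -0.065, 1.461, 0.022, 1.35, -0.088], 'joint_velocities': [0.001, -0.001, -0.001, -0.001, -0.001, -0.0, -0.0], 'tau': [0.0, -62.544, 0.049, -39.16, 0.016, 0.01, 0.0], 'position': [0.206, -0.59, 0.231], 'ee_rot': [0.986, 0.167, -0.0, -0.001], 'ft_force': [-0.121, -0.43, 0.883], 'torque': [-0.066, 0.034, -0.013], 'grasp_force': 0.0, 'grip_width': 0.999}
top [[[412.086, 0.0, 317.406], [0.0, 412.086, 199.387], [0.0, 0.0, 1.0]], [[0.01, -1.0, -0.015], [-0.99, -0.008, -0.142], [0.141, 0.016, -0.99]], [-0.122, 0.586, 1.2]]
scene [[[501.066, 0.0, 328.402], [0.0, 501.066, 199.001], [0.0, 0.0, 1.0]], [[-0.615, -0.789, 0.014], [-0.574, 0.435, -0.693], [0.541, -0.434, -0.721]], [0.276, 0.443, 1.12]]
```

View pics/top0.png

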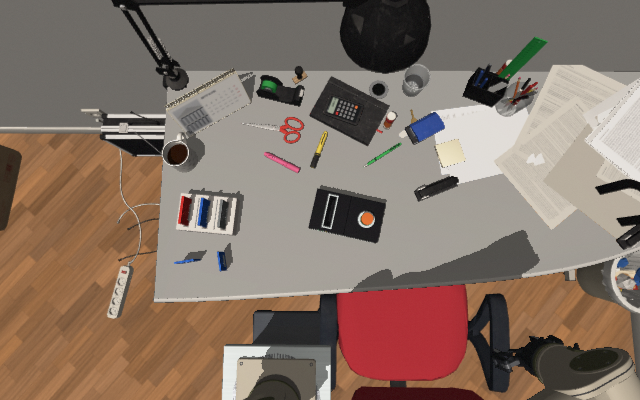

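View pics/scene0.png

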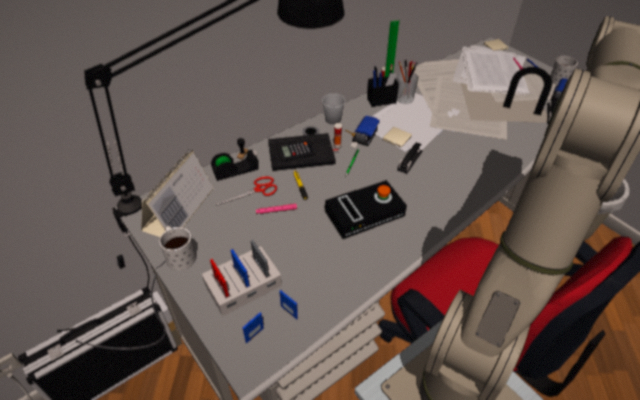

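Candidates for the blue drive, in the top view: the plate in the rack's middle slot (203,212), the small blue parts on the desk at (187,261) and (222,260), and the blue punch at (425,127). I choose the rack plate: it is the largest and stands in a slot. The rack is at (208,213), the dock slot at (330,210) and the key at (367,219).

```bash
cat > h.py <<'E'
from workcell import *
import cv2,numpy as np
from scipy.spatial.transform import Rotation as Ro
def ray(uv,z,p):
    uv=np.atleast_2d(np.array(uv,float)); d=np.c_[uv,np.ones(len(uv))]@np.linalg.inv(p["mtx"]).T@p["R"]
    c=-p["R"].T@p["t"]; return c+d*((z-c[2])/d[:,2])[:,None]
def proj(X,p):
    q=(np.atleast_2d(X)@p["R"].T+p["t"])@p["mtx"].T; return q[:,:2]/q[:,2:]
def blobs(m,roi,mina=20):
    x0,y0,x1,y1=roi; k=np.zeros(m.shape,np.uint8); k[y0:y1,x0:x1]=m[y0:y1,x0:x1].astype(np.uint8)
    cs,_=cv2.findContours(k,cv2.RETR_EXTERNAL,cv2.CHAIN_APPROX_NONE)
    return sorted([c for c in cs if cv2.contourArea(c)>mina],key=cv2.contourArea)[::-1]
def rect(c,z,p):
    """min-area rectangle of a contour cast to height z: centre, sizes, yaw of long side (deg)"""
    P=ray(c.reshape(-1,2),z,p)[:,:2]; (cx,cy),_,_=r=cv2.minAreaRect((P*1000).astype(np.float32))
    b=cv2.boxPoints(r); e=[b[1]-b[0],b[2]-b[1]]; e.sort(key=np.linalg.norm)
    return np.round([cx,cy,np.linalg.norm(e[1]),np.linalg.norm(e[0]),np.degrees(np.arctan2(e[1][1],e[1][0]))%180],1)
E
python3 - <<'E'
from h import *
a=cv2.imread("pics/top0.png");b,g,r=[a[:,:,i].astype(int) for i in range(3)];p=camera_params("top")
hsv=cv2.cvtColor(a,cv2.COLOR_BGR2HSV)
B=(b>r+50)&(b>g+25); 
for c in blobs(B,(160,180,245,290)): print("blue",cv2.boundingRect(c),cv2.contourArea(c),rect(c,.11,p))
R=(r>b+70)&(r>g+70)
for c in blobs(R,(160,180,245,240)): print("red",cv2.boundingRect(c),rect(c,.11,p))
W=(a.min(2)>185)
for c in blobs(W,(160,180,245,240),40): print("white",cv2.boundingRect(c),cv2.contourArea(c))
for c in blobs(W,(310,185,350,235),10): print("trim",cv2.boundingRect(c),rect(c,.05,p))
K=(a.max(2)<50)
for c in blobs(K,(300,180,395,250),500): print("dock",cv2.boundingRect(c),rect(c,.05,p))
O=(r>200)&(b<110)&(g<170)
for c in blobs(O,(350,200,385,235),10): print("key",cv2.boundingRect(c),rect(c,.08,p))
o=get_obs();print(Ro.from_quat(o["ee_rot"]).as_matrix().round(3).tolist())
cv2.imwrite("pics/crop.png",cv2.resize(np.hstack([a[175:275,160:250],a[175:275,300:390]]),None,fx=4,fy=4,interpolation=cv2.INTER_CUBIC))
pw=camera_params("wrist");print(pw["mtx"].round(1).tolist(), (-pw["R"].T@pw["t"]).round(3),pw["R"].round(3).tolist())
E
```

```text
blue (198, 198, 6, 28) 50.0 [539.7 212.7  77.6  11.2 175.3]
blue (174, 259, 20, 5) 24.0 [399.4 254.   53.9   6.9 100. ]
blue (217, 252, 5, 19) 22.5 [401.1 153.7  51.1   8.6   9.7]
red (178, 196, 6, 28) [544.8 270.2  78.    7.7 175.1]
white (176, 195, 60, 39) 575.5
dock (309, 189, 76, 54) [ 538.5 -205.4  207.2  120.9   77.7]
key (362, 213, 11, 12) [ 526.4 -261.9   31.9   28.9  179.7]
[[0.944, 0.33, -0.0], [0.33, -0.944, 0.001], [-0.0, -0.001, -1.0]]
[[328.7, 0.0, 321.6], [0.0, 328.7, 194.8], [0.0, 0.0, 1.0]] [ 0.28  -0.564  0.373] [[0.331, -0.944, -0.001], [-0.899, -0.316, 0.304], [-0.287, -0.1, -0.953]]
```

View pics/crop.png

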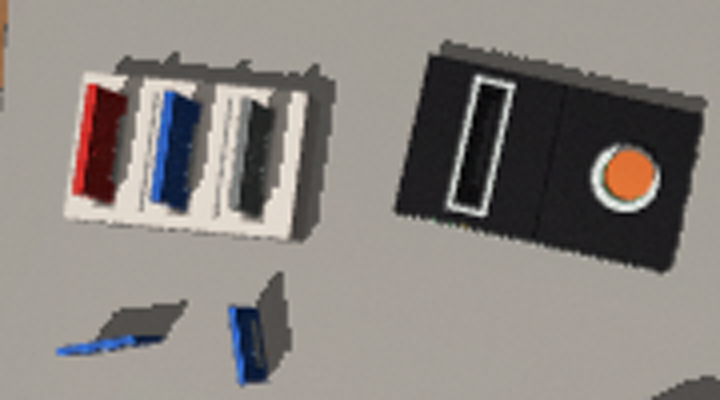

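The crop shows the 80 mm blue plate in the middle slot. The desk pieces are about 50 mm, so they are decoys. The dock's slot half faces +y. I'll move over the dock first for a wrist look.

>>> carry_out:
  commands:
    - [[1, 0, 0, 0, 0, 1], [1, 0, 0, 0, 0, 1], [1, 0, 0, 0, 0, 1], [1, 0, 0, 0, 0, 1], [0.35, -0.95, 0, 0, 0, 0], [0.35, -0.95, 0, 0, 0, 0], [0.35, -0.95, 0, 0, 0, 0], [0.35, -0.95, 0, 0, 0, 0], [0.35, -0.95, 0, 0, 0, 0], [0.35, -0.95, 0, 0, 0, 0], [0.35, -0.95, 0, 0, 0, 0], [0.35, -0.95, 0, 0, 0, 0], [0.35, -0.95, 0, 0, 0, 0], [0.35, -0.95, 0, 0, 0, 0], [0, 0, 0, 0, 0, 0], [0, 0, 0, 0, 0, 0]]
  hand: -0.1
  force: 40

```text
clock: 1.43
position: [0.5342, -0.1918, 0.231]
ee_rot: [0.999, -0.039, -0.0, -0.0]
ft_force: [-0.3, -0.5, -0.3]
grip_width: 0.555
grasp_force: 0.0
```

```bash
python3 - <<'E'
from h import *
o=get_obs();p=camera_params("wrist");a=camera("wrist")[:,:,::-1].copy();cv2.imwrite("pics/w1.png",a);np.savez("w1.npz",**p)
print(o["position"],o["ee_rot"],o["joint_pos"],o["grip_width"],o["clock"])
E
```

```text
[ 0.53423214 -0.19183485  0.23102743] [ 9.99243057e-01 -3.88990126e-02 -1.44644050e-04 -3.98932650e-04] [ 0.52671266  0.22411126 -0.30501694  1.60439812  0.06812722  1.32409369
 -1.43642908] 0.5548161395289953 1.4333
```

View pics/w1.png

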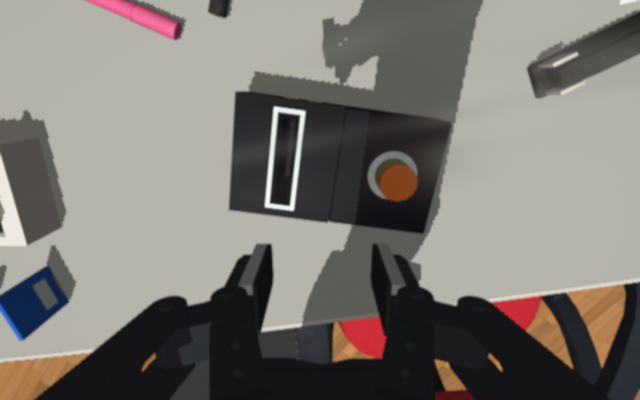

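The wrist view shows the metal trim centred near (285,158) and the key at (397,182). I'll measure both and move on to the rack.

```bash
python3 - <<'E'
from h import *
a=cv2.imread("pics/w1.png");p=dict(np.load("w1.npz"))
W=a.min(2)>175
c=blobs(W,(255,95,315,220))[0];print("trim",rect(c,.05,p))
I=(a.max(2)<150)&False
k=np.zeros(W.shape,np.uint8);cv2.drawContours(k,[c],-1,1,-1);I=(k>0)&(a.min(2)<110);c2=blobs(I,(255,95,315,220))[0];print("inner",rect(c2,.05,p))
b,g,r=[a[:,:,i].astype(int) for i in range(3)]
c=blobs((r>g+40)&(r>110),(360,140,430,215))[0]; print("key",rect(c,.08,p)); (x,y),rad=cv2.minEnclosingCircle(c);print(x,y,rad,ray((x,y),.08,p))
c=blobs(a.max(2)<85,(225,85,460,240),2000)[0];print("dock",rect(c,.05,p))
E
```

```text
trim [ 547.7 -155.1  102.7   30.3  167.9]
inner [ 548.  -155.2   92.2   20.2  167.7]
key [ 525.1 -262.4   33.9   32.9   42.3]
397.8863525390625 182.21022033691406 18.596599578857422 [[ 0.52565546 -0.26234558  0.08      ]]
dock [ 537.9 -207.2  209.2  122.3   77.7]
```

>>> carry_out:
  commands:
    - [[-0.07, -0.92, 0, 0, 0, 0], [-0.07, -0.92, 0, 0, 0, 0], [-0.07, -0.92, 0, 0, 0, 0], [-0.07, -0.92, 0, 0, 0, 0], [-0.07, -0.92, 0, 0, 0, 0], [-0.07, -0.92, 0, 0, 0, 0], [-0.07, -0.92, 0, 0, 0, 0], [-0.07, -0.92, 0, 0, 0, 0], [-0.07, -0.92, 0, 0, 0, 0], [-0.07, -0.92, 0, 0, 0, 0], [-0.07, -0.92, 0, 0, 0, 0], [0, 0, 0, 0, 0, 0], [0, 0, 0, 0, 0, 0]]

```text
clock: 2.57
position: [0.5362, 0.2119, 0.2308]
ee_rot: [0.999, -0.041, -0.0, -0.0]
ft_force: [0.4, -1.5, -0.4]
grip_width: 0.55
grasp_force: 0.0
```

```bash
python3 - <<'E'
from h import *
o=get_obs();p=camera_params("wrist");a=camera("wrist")[:,:,::-1].copy();cv2.imwrite("pics/w2.png",a);np.savez("w2.npz",**p)
print(o["position"],o["ee_rot"],o["joint_pos"],o["grip_width"],o["clock"])
E
```

```text
[0.53617975 0.21189183 0.23080646] [ 9.99173063e-01 -4.06572509e-02 -4.19928811e-04 -3.86663819e-05] [ 0.02490102  0.2781886  -0.57610334  1.56924133  0.1537276   1.34060216
 -2.2210115 ] 0.5499135537919423 2.5667
```

View pics/w2.png

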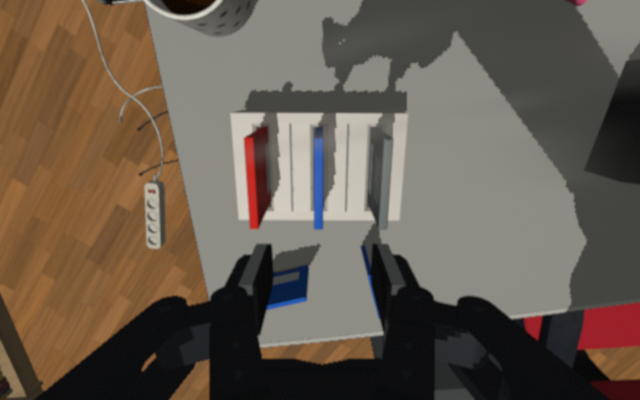

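This view shows the blue plate edge-on at (318,177), between red (257,177) and grey (381,177).

```bash
python3 - <<'E'
from h import *
a=cv2.imread("pics/w2.png");p=dict(np.load("w2.npz"))
b,g,r=[a[:,:,i].astype(int) for i in range(3)]
c=blobs((b>r+50)&(b>g+25),(290,110,345,240))[0];print("blue",cv2.boundingRect(c),rect(c,.11,p))
c=blobs((a.min(2)>170),(225,105,415,235),1000)
for q in c: print("rack",rect(q,.05,p))
o=get_obs();R=Ro.from_quat(o["ee_rot"]);print(np.degrees(np.arctan2(R.as_matrix()[1,0],R.as_matrix()[0,0])))
E
```

```text
blue (314, 138, 9, 91) [539.1 214.2  77.9   7.  175. ]
rack [540.8 242.3 112.6  50.6 170.7]
rack [535.9 182.7 108.7  50.9 174.5]
rack [547.2 293.3 112.   30.  163.5]
-4.819510229723881
```

>>> carry_out:
  commands:
    - [[0.08, -0.06, 0.5, 0, 0, 0], [0, 0, 0.8, 0, 0, 0], [0, 0, 0.8, 0, 0, 0], [0, 0, 0.8, 0, 0, 0], [0, 0, 0.6, 0, 0, 0], [0, 0, 0.4, 0, 0, 0], [0, 0, 0.2, 0, 0, 0], [0, 0, 0, 0, 0, 0], [0, 0, 0, 0, 0, 0]]

```text
clock: 3.37
position: [0.5405, 0.2121, 0.0679]
ee_rot: [0.999, -0.043, 0.0, 0.0]
ft_force: [-0.2, 0.8, 1.3]
grip_width: 0.547
grasp_force: 0.0
```

>>> carry_out:
  commands:
    - [[0, 0, 0, 0, 0, 0], [0, 0, 0, 0, 0, 0], [0, 0, 0, 0, 0, 0], [0, 0, 0, 0, 0, 0], [0, 0, 0, 0, 0, 0], [0, 0, 0, 0, 0, 0]]
  hand: 1
  force: 40

```text
clock: 3.87
position: [0.5402, 0.2136, 0.0682]
ee_rot: [0.999, -0.041, 0.001, -0.0]
ft_force: [-0.4, -0.3, 7.1]
grip_width: 0.09
grasp_force: 40.3
```

>>> carry_out:
  commands:
    - [[0, 0, -0.2, 0, 0, 0], [0, 0, -0.4, 0, 0, 0], [0, 0, -0.5, 0, 0, 0], [0, 0, -0.5, 0, 0, 0], [0, 0, -0.5, 0, 0, 0], [0, 0, -0.7, 0, 0, 0], [0, 0, -0.7, 0, 0, 0], [0, 0, -0.3, 0, 0, 0], [0, 0, 0, 0, 0, 0], [0, 0, 0, 0, 0, 0]]

```text
clock: 4.7
position: [0.5396, 0.2132, 0.219]
ee_rot: [0.999, -0.042, 0.0, 0.0]
ft_force: [0.2, 0.0, -1.8]
grip_width: 0.09
grasp_force: 39.4
```

```bash
python3 - <<'E'
from h import *
o=get_obs();p=camera_params("wrist");a=camera("wrist")[:,:,::-1].copy();cv2.imwrite("pics/w3.png",a);np.savez("w3.npz",**p)
print(o["position"],o["ee_rot"],o["ft_force"],o["torque"],o["grip_width"])
E
```

```text
[0.53958581 0.2131972  0.21896784] [ 9.99137042e-01 -4.15348558e-02  1.08074343e-04  1.25644176e-04] [ 0.19258862  0.03331538 -1.81921496] [ 0.04239111 -0.03738958  0.01033115] 0.08975426917475084
```

View pics/w3.png

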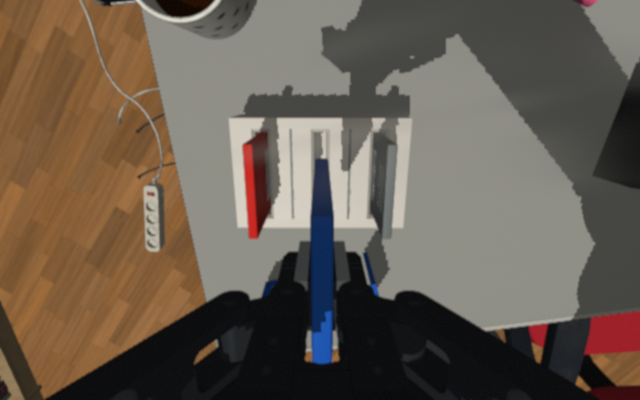

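The blue plate is held upright between the fingers. Its lower front corner shows at about (321,160), and the middle slot is empty. I'll check its tilt by projecting the expected corner and work out the move to the dock.

```bash
python3 - <<'E'
from h import *
a=cv2.imread("pics/w3.png");p=dict(np.load("w3.npz"));o=get_obs()
R=Ro.from_quat(o["ee_rot"]).as_matrix();P=o["position"]
b,g,r=[a[:,:,i].astype(int) for i in range(3)]
c=blobs((b>r+40)&(b>g+20),(290,110,350,370))[0];x,y,w,h=cv2.boundingRect(c);t=c.reshape(-1,2);t=t[t[:,1]<y+4];print("lower front edge",t[:,0].min(),t[:,0].max(),y)
print("expected",proj([P+R@np.array(v) for v in([.04,-.004,.058],[.04,.004,.058],[.04,-.004,-.042],[.04,.004,-.042])],p).round(1).tolist())
d=np.array([.548,-.155])-P[:2];th=np.radians(-12.2);x=np.array([np.cos(th),np.sin(th)]);y=np.array([np.sin(th),-np.cos(th)])
print("yaw",np.degrees(np.arctan2(R[1,0],R[0,0])),"now-axes",d@R[:2,0]/.04,d@R[:2,1]/.04,"slot-axes",d@x/.04,d@y/.04)
E
```

```text
lower front edge 314 330 206
expected [[315.5, 155.5], [328.3, 155.5], [310.2, 212.1], [334.3, 212.1]]
yaw -4.76047369001694 now-axes 0.9841484408510527 9.147452404085746 slot-axes 2.1602746762514644 8.943025808983819
```

>>> carry_out:
  commands:
    - [[0, 0, 0, 0, 0, 0.62], [0, 0, 0, 0, 0, 0.62], [0.2, 0.5, 0, 0, 0, 0], [0.2, 0.9, 0, 0, 0, 0], [0.2, 0.9, 0, 0, 0, 0], [0.2, 0.9, 0, 0, 0, 0], [0.2, 0.9, 0, 0, 0, 0], [0.2, 0.9, 0, 0, 0, 0], [0.2, 0.9, 0, 0, 0, 0], [0.2, 0.9, 0, 0, 0, 0], [0.2, 0.9, 0, 0, 0, 0], [0.2, 0.9, 0.5, 0, 0, 0], [0.16, 0.34, 0.5, 0, 0, 0], [0, 0, 0.4, 0, 0, 0], [0, 0, 0.4, 0, 0, 0], [0, 0, 0, 0, 0, 0], [0, 0, 0, 0, 0, 0]]

```text
clock: 6.17
position: [0.5473, -0.1538, 0.1456]
ee_rot: [0.994, -0.106, -0.002, -0.0]
ft_force: [0.4, -0.2, -0.8]
grip_width: 0.088
grasp_force: 39.3
```

```bash
python3 - <<'E'
from h import *
o=get_obs();p=camera_params("wrist");a=camera("wrist")[:,:,::-1].copy();cv2.imwrite("pics/w4.png",a);np.savez("w4.npz",**p)
R=Ro.from_quat(o["ee_rot"]).as_matrix();P=o["position"];print(P,R.round(4).tolist(),o["joint_pos"].round(2))
q=proj([P+R@np.array(v) for v in([.04,-.004,.058],[.04,.004,.058],[.04,-.004,-.042],[.04,.004,-.042])],p).round(1);print("expected",q.tolist())
m=cv2.resize(a[60:260,220:420],None,fx=3,fy=3,interpolation=cv2.INTER_CUBIC);cv2.imwrite("pics/w4c.png",m)
d=np.array([.548,-.155])-P[:2];print("shift",d@R[:2,:2],"yaw",np.degrees(np.arctan2(R[1,0],R[0,0])))
hs=cv2.cvtColor(a,cv2.COLOR_BGR2HSV)
for c in blobs((hs[:,:,0]>100)&(hs[:,:,0]<130)&(hs[:,:,1]>110),(280,60,370,370)): print(cv2.boundingRect(c), c.reshape(-1,2)[c.reshape(-1,2)[:,1]<cv2.boundingRect(c)[1]+3].tolist()[:20])
E
```

```text
[ 0.54728483 -0.15384634  0.14561067] [[0.9775, -0.2111, -0.0038], [-0.2111, -0.9775, 0.0011], [-0.004, -0.0003, -1.0]] [ 0.47  0.3  -0.33  1.7   0.1   1.16 -1.67]
expected [[314.9, 155.0], [327.9, 155.0], [309.4, 212.3], [333.8, 212.3]]
shift [0.00094257 0.0009767 ] yaw -12.185835374217314
(310, 158, 25, 208) [[317, 158], [316, 159], [315, 159], [315, 160], [327, 160], [326, 159], [325, 158], [324, 158], [323, 158], [322, 158], [321, 158], [320, 158], [319, 158], [318, 158]]
```

View pics/w4c.png

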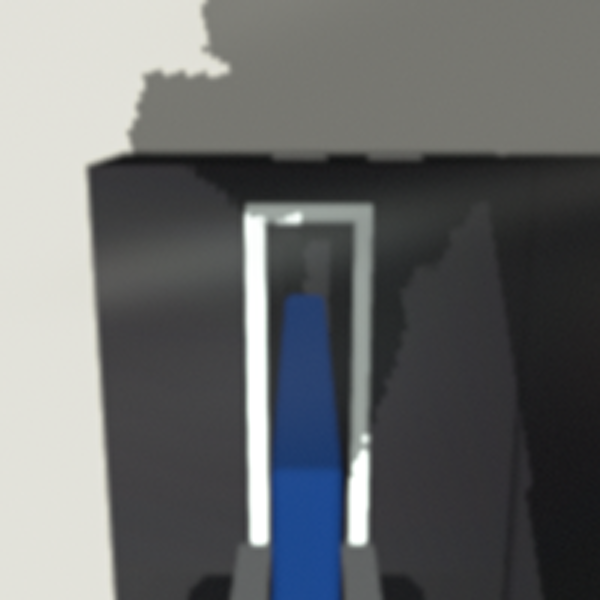

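The crop shows the plate's lower edge over the trim, about 1 mm left of its centre line. The plate is untilted and sits about 1.5 mm back in the grip. I'll check the slot end with one ray.

```bash
python3 - <<'E'
from h import *
p=dict(np.load("w4.npz"));o=get_obs();R=Ro.from_quat(o["ee_rot"]).as_matrix();P=o["position"]
for uv,z in(((323.,128.),.05),((321.2,158.3),P[2]-.058)): print(((ray(uv,z,p)[0]-P)@R*1000).round(1))
E
```

```text
[51.3  1.3 96.9]
[37.2  0.  57.9]
```

>>> carry_out:
  commands:
    - [[0.065, 0.03, 0, 0, 0, 0], [0, 0, 0.3, 0, 0, 0], [0, 0, 0.3, 0, 0, 0], [0, 0, 0.2, 0, 0, 0], [0, 0, 0.2, 0, 0, 0], [0, 0, 0.2, 0, 0, 0], [0, 0, 0.2, 0, 0, 0], [0, 0, 0, 0, 0, 0]]

```text
clock: 6.88
position: [0.5499, -0.1557, 0.0895]
ee_rot: [0.994, -0.106, -0.001, -0.0]
ft_force: [-1.0, 0.5, -1.6]
grip_width: 0.088
grasp_force: 39.3
```

>>> carry_out:
  commands:
    - [[0, 0, 0.15, 0, 0, 0], [0, 0, 0.15, 0, 0, 0], [0, 0, 0.1, 0, 0, 0], [0, 0, 0.08, 0, 0, 0], [0, 0, 0.05, 0, 0, 0], [0, 0, 0, 0, 0, 0]]

```text
clock: 7.38
position: [0.5506, -0.1559, 0.0698]
ee_rot: [0.994, -0.106, -0.0, -0.0]
ft_force: [0.2, 0.1, -1.8]
grip_width: 0.091
grasp_force: 39.3
```

>>> carry_out:
  commands:
    - [[0, 0, 0.03, 0, 0, 0], [0, 0, 0.03, 0, 0, 0], [0, 0, 0.02, 0, 0, 0], [0, 0, 0, 0, 0, 0]]

```text
clock: 7.72
position: [0.5512, -0.156, 0.0682]
ee_rot: [0.994, -0.106, 0.0, 0.0]
ft_force: [-4.3, 0.8, 9.5]
grip_width: 0.087
grasp_force: 40.8
```

Contact came at the expected height, so the cartridge is seated. I'll release it, back off and look.

>>> carry_out:
  commands:
    - [[0, 0, 0, 0, 0, 0], [0, 0, 0, 0, 0, 0], [0, 0, 0, 0, 0, 0], [0, 0, 0, 0, 0, 0], [0, 0, -0.3, 0, 0, 0], [0, 0, -0.8, 0, 0, 0], [0, 0, -0.8, 0, 0, 0], [0, 0, -0.8, 0, 0, 0], [0, 0, -0.6, 0, 0, 0], [0, 0, 0, 0, 0, 0], [0, 0, 0, 0, 0, 0]]
  hand: -0.1

```text
clock: 8.63
position: [0.5517, -0.1561, 0.2013]
ee_rot: [0.994, -0.106, 0.002, 0.0]
ft_force: [-0.4, -0.2, 0.3]
grip_width: 0.552
grasp_force: 0.0
```

```bash
python3 - <<'E'
from h import *
o=get_obs();p=camera_params("wrist");a=camera("wrist")[:,:,::-1].copy();cv2.imwrite("pics/w5.png",a);np.savez("w5.npz",**p)
R=Ro.from_quat(o["ee_rot"]).as_matrix();P=o["position"];print(P,o["grip_width"])
hs=cv2.cvtColor(a,cv2.COLOR_BGR2HSV)
for c in blobs((hs[:,:,0]>100)&(hs[:,:,0]<130)&(hs[:,:,1]>110),(270,60,370,390)): print("blue",cv2.boundingRect(c),rect(c,.11,p))
b,g,r=[a[:,:,i].astype(int) for i in range(3)]
for c in blobs((r>g+40)&(r>110),(350,100,520,300)):
    (x,y),rad=cv2.minEnclosingCircle(c);X=ray((x,y),.08,p)[0];print("key",x,y,rad,X,(X-P)@R/.04)
E
```

```text
[ 0.55169736 -0.15609384  0.20132159] 0.5516020049651086
blue (315, 145, 14, 105) [ 551.8 -156.4   82.1    9.9  167.6]
key 450.81915283203125 192.34042358398438 21.153528213500977 [ 0.5255717  -0.26204658  0.08      ] [-0.08962084  2.72596108  3.03368888]
```

View pics/w5.png

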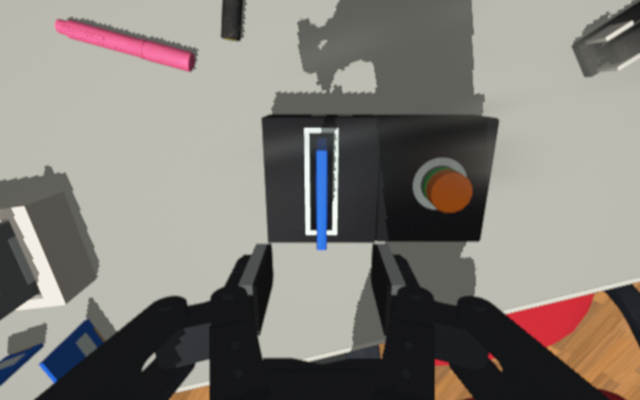

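The picture shows the cartridge seated in the trim, its top edge at (322,198), and the key at (451,192). Next I'll move over the key and shut the fingers.

>>> carry_out:
  commands:
    - [[-0.02, 0.5, 0, 0, 0, 0], [-0.02, 0.8, 0, 0, 0, 0], [-0.02, 0.8, 0, 0, 0, 0], [-0.03, 0.6, 0.3, 0, 0, 0], [0, 0, 0.7, 0, 0, 0], [0, 0, 0.7, 0, 0, 0], [0, 0, 0.6, 0, 0, 0], [0, 0, 0.3, 0, 0, 0], [0, 0, 0, 0, 0, 0], [0, 0, 0, 0, 0, 0]]
  hand: 1

```text
clock: 9.52
position: [0.5243, -0.2605, 0.0949]
ee_rot: [0.994, -0.106, -0.001, -0.0]
ft_force: [1.0, 0.5, 0.4]
grip_width: 0.0
grasp_force: 0.0
```

>>> carry_out:
  commands:
    - [[0, 0.03, 0.15, 0, 0, 0], [0, 0, 0.1, 0, 0, 0], [0, 0, 0.08, 0, 0, 0], [0, 0, 0, 0, 0, 0], [0, 0, 0, 0, 0, 0], [0, 0, 0, 0, 0, 0]]

```text
clock: 10.02
position: [0.5245, -0.262, 0.0822]
ee_rot: [0.994, -0.106, 0.0, 0.0]
ft_force: [0.4, 1.2, -0.4]
grip_width: 0.001
grasp_force: 0.0
```

>>> carry_out:
  commands:
    - [[0, 0, 0.05, 0, 0, 0], [0, 0, 0.05, 0, 0, 0], [0, 0, 0, 0, 0, 0], [0, 0, 0, 0, 0, 0], [0, 0, 0, 0, 0, 0]]

```text
clock: 10.43
position: [0.5246, -0.2621, 0.0782]
ee_rot: [0.994, -0.106, 0.0, 0.0]
ft_force: [1.3, -1.0, 2.2]
grip_width: 0.0
grasp_force: 1.2
```

Contact is at about 80 mm, as expected (2.2 N). I need 8 mm more.

>>> carry_out:
  commands:
    - [[0, 0, 0.05, 0, 0, 0], [0, 0, 0.05, 0, 0, 0], [0, 0, 0.04, 0, 0, 0], [0, 0, 0.03, 0, 0, 0], [0, 0, 0, 0, 0, 0], [0, 0, 0, 0, 0, 0], [0, 0, 0, 0, 0, 0], [0, 0, 0, 0, 0, 0]]

```text
clock: 11.1
position: [0.5246, -0.2621, 0.0713]
ee_rot: [0.994, -0.106, 0.0, 0.0]
ft_force: [0.6, -0.6, 6.1]
grip_width: 0.001
grasp_force: 2.6
```

```bash
python3 - <<'E'
from h import *
F=[]
for i in range(6):
    a=camera("scene");o=get_obs();F.append([*o["ft_force"],o["position"][2]])
print(np.round(F,4).tolist())
cv2.imwrite("pics/s5.png",cv2.resize(a[150:310,180:440][:,:,::-1],None,fx=3,fy=3,interpolation=cv2.INTER_CUBIC))
E
```

```text
[[2.1554, -0.4295, 4.8191, 0.0713], [2.1848, -0.4107, 4.5546, 0.0713], [1.7974, -0.4514, 4.3005, 0.0714], [1.1525, -1.1111, 5.2785, 0.0714], [1.9089, 0.4016, 5.6722, 0.0714], [1.574, -0.6718, 4.4915, 0.0714]]
```

View pics/s5.png

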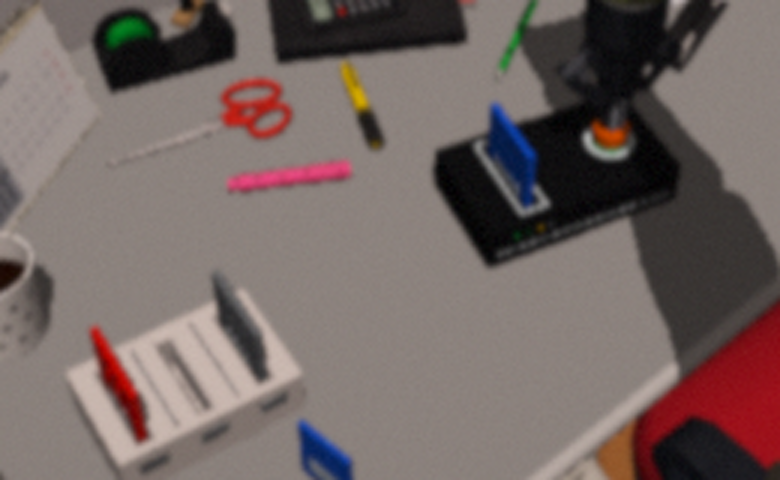

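The cartridge stands in the dock, and the key is at (610,132) in the crop, partly down. It is at about 8.7 mm (about 5 N), so I'll push slightly further.

>>> carry_out:
  commands:
    - [[0, 0, 0.035, 0, 0, 0], [0, 0, 0, 0, 0, 0], [0, 0, 0, 0, 0, 0], [0, 0, 0, 0, 0, 0]]

```text
clock: 11.73
position: [0.5246, -0.262, 0.07]
ee_rot: [0.994, -0.106, 0.0, 0.0]
ft_force: [1.4, -0.4, 5.1]
grip_width: 0.004
grasp_force: 2.8
```

```bash
python3 - <<'E'
from h import *
F=[]
for i in range(10):
    camera("scene");o=get_obs();F.append([*o["ft_force"],o["position"][2]])
print(np.mean(F,0).round(4).tolist(),o["position"],o["clock"])
E
```

```text
[1.1836, -0.4927, 5.515, 0.07] [ 0.52456447 -0.26203297  0.06999643] 12.2333
```

```bash
python3 -c "
from workcell import *
print(hand_in())"
```

```text
the job is handed in; nothing more can be done
None
```

The blue cartridge is seated in the dock and the orange key is held at half travel: fingertips at 70.0 mm, about 5.5 N. I judged the travel by fingertip height and force, not by seeing the green band. The job was handed in at about 12.2 s, with the grey and red cartridges still in the rack and the mug, stapler and highlighter not touched.

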